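# Change over the tray in the parts slide

## Robot

A 7-joint arm with a two-finger parallel gripper is mounted at the origin on a cart in front of the work surface, level with it; the furniture and walls round the work are solid. World frame = base frame: x ahead of the robot, y to its left, z up, the work surface at z = 0. Lengths are in m, angles in rad, forces in N, time in s.
With the tool pointing down it reaches from about 0.425 to 0.925 m from the base axis. Payload 6.8 kg.
Tool frame: the origin (TCP) lies at the very end of the fingers, on their centre line; the grasp point (between the pads) lies 19 mm behind it; z points along the fingers, y is the line along which they close (so a half turn about z gives the same grasp; the last joint's range is limited). The gripper opens to 85 mm and grips with 20 to 120 N. Pads are 22 mm wide; open, the fingers measure 114 mm over their backs; the gripper's body (76 mm by 85 mm) begins 54 mm behind the grasp point. The pads swing forward as they close: fully open they stand 13 mm farther back than shut.
Start: joints at [-1.231, 0.477, 0.022, 1.555, -0.011, 1.109, -0.083], TCP at [0.292, 0.608, 0.193] pointing down, gripper open.
Joint ranges: [-2.96, 2.96], [-0.34, 2.1], [-1.41, 1.46], [0.24, 2.44], [-1.37, 4.51], [0.17, 1.92], [-2.96, 2.96]. Speed limits (rad/s): [2.39, 2.39, 3.14, 3.14, 3.14, 3.14, 3.14].

## Interface

Orientations are given as a unit quaternion [w, x, y, z].
In Python, from station import bot, eyes, ticket, sensors gives the robot as it stands (bot), with the cameras (eyes), the job (ticket) and the readings (sensors).
- The arm moves only by the shell command python3 nudge.py [FORCE], which reads ROWS from standard input. ROWS is a JSON object whose key "moves" holds a list of rows, 1 to 20 of them, each of 5 numbers: dx, dy, dz in m, then a turn about the tool's z in rad, then the opening from 0.0 (shut) to 1.0 (fully open); each row shifts and turns the commanded pose from where the row before left it, along the tool's axes as they then stand; what a row does not reach is not made up. A row lasts 1/10 s, in which the tool goes at most 0.05 m and 0.15 rad, less where a joint would pass 70% of its speed; a pose out of reach is approached as far as the arm can. The fingers move at their own pace and stop on an object; FORCE is the grip in N (left out, the last holds). Time passes only in rows, so rows that do not move let the fingers close. It prints the time, the measured TCP pose, the force, the opening and the grip force at its end. Input that does not fit is refused with a message, and nothing moves.
- sensors.get_obs(): the state, without advancing time (a new reading comes with each control period).
- eyes.read_camera(name): name is "scene" or "top"; returns the picture (420x560x3 uint8, blue, green, red); there is no depth.
- eyes.camera_info(name): a dict with "vertical_fov" (degrees; the focal length in pixels is half the picture's height over the tangent of half this angle, whatever the lens; pixels are square), "cx", "cy" (the principal point, pixels), "view" (4x4, takes a point from world to camera coordinates). Camera axes: x right, y up, looking along -z (the intrinsics and any distortion apply to the point x, -y, -z); pixel columns grow to the right and rows downward; lengths in m; the calibration is good to about 2 mm. A picture is of the moment at which its call begins. camera_info takes no time and is no camera call.
- ticket.hand_in(): hands the job in; it is judged then, once.
The state is a dict: "t": time; "q": joint angles; "joint_vel": joint speeds; "joint_torque": joint torques, N m; "eef_pos": TCP position; "tool_rot": TCP orientation; "contact_force": force on the tool from outside, world axes, zero at the start; "torque": the same for the moment, N m; "gripper_width": opening from 0.0 (shut) to 1.0 (fully open); "grasp_force": force on a finger pad.
Only numpy, scipy, OpenCV 4.12 (cv2) and the standard library are available. Lean on these libraries where they do the work, as an engineer would, in place of code of your own. Each camera call takes 0.05 s, during which the arm holds its last target. There are 200 camera calls.

## Task

Bring the large housing forward for the next job: hook a fingertip behind the lip of the tray that carries it and draw that tray all the way out to its front stop, and push the empty middle tray, which was left standing out, fully home. Leave the tray with the small bushing shut. Do not grip the lips or touch the two parts: they stay standing in their trays, and the other things on the bench stay where they are.

Things in the scene. Friction and masses are not known exactly. Their poses are not given: they have to be found in the camera images.
- slide_rack: Tray slide on fixed posts, 266 (x) x 228 mm (y). Origin: centre of the deck's underside, 60 mm above the bench; -x is its front, the way trays draw out, near the robot's -x; z up. Lanes at y = +74 (left), 0, -74 mm. 6 mm guide fences at y = +-37, +-111 mm, tops at z = 34 mm. Stop bars: front x -133 to -125 mm, top z 18 mm; back x 125 to 133 mm, top z 34 mm.
- left_tray (a joint): How far the left tray is out, m: 0 fully home at the back, 0.120 at the front stop. Starts at 0; carries a part. 2 N friction, 6 N s/m damping, no spring. Tray 130 x 66 mm, 3 mm walls with tops 94 mm above the bench; front to back: 6 mm lip, 58 mm finger well (60 mm wide, floor 72 mm above the bench), 3 mm divider as high as the walls, 60 x 60 mm pocket, 3 mm back wall.
- middle_tray (a joint): How far the middle tray is out, m: 0 fully home at the back, 0.120 at the front stop. Starts 0.045 to 0.08; empty. 2 N friction, 6 N s/m damping, no spring. Tray 130 x 66 mm, 3 mm walls with tops 94 mm above the bench; front to back: 6 mm lip, 58 mm finger well (60 mm wide, floor 72 mm above the bench), 3 mm divider as high as the walls, 60 x 60 mm pocket, 3 mm back wall.
- right_tray (a joint): How far the right tray is out, m: 0 fully home at the back, 0.120 at the front stop. Starts at 0; carries a part. 2 N friction, 6 N s/m damping, no spring. Tray 130 x 66 mm, 3 mm walls with tops 94 mm above the bench; front to back: 6 mm lip, 58 mm finger well (60 mm wide, floor 72 mm above the bench), 3 mm divider as high as the walls, 60 x 60 mm pocket, 3 mm back wall.
- left_lip (a point): Middle of the top edge of the inner (+x, well side) face of the left tray's upright front lip; moves with the tray. The lip is a steel plate 6 mm thick, 66 mm wide, its top 100 mm above the bench; its outer face looks to the robot. Axes as the rack's; at x = +1 mm on the rack when the tray is home. Middle of the finger well 29 mm, of the part pocket 91 mm along its +x.
- middle_lip (a point): Middle of the top edge of the inner (+x, well side) face of the middle tray's upright front lip; moves with the tray. The lip is a steel plate 6 mm thick, 66 mm wide, its top 100 mm above the bench; its outer face looks to the robot. Axes as the rack's; at x = +1 mm on the rack when the tray is home. Middle of the finger well 29 mm, of the part pocket 91 mm along its +x.
- right_lip (a point): Middle of the top edge of the inner (+x, well side) face of the right tray's upright front lip; moves with the tray. The lip is a steel plate 6 mm thick, 66 mm wide, its top 100 mm above the bench; its outer face looks to the robot. Axes as the rack's; at x = +1 mm on the rack when the tray is home. Middle of the finger well 29 mm, of the part pocket 91 mm along its +x.
- housing: The large part: plain grey machined stepped ring, 45 mm across, 37 mm high, standing loose and upright in the pocket of the left or the right tray (it varies). Origin: centre of its underside, 72 mm above the bench; z up.
- bushing: The small part: plain grey flanged bushing, 19 mm across, 21 mm high, standing loose in the pocket of the other outer tray. Origin: centre of its underside; z up.
- oil_bottle: Bystander: small dropper bottle, 28 mm across, 112 mm high, standing on the bench; origin at the centre of its underside.
- grease_tin: Bystander: round tin, 54 mm across, 36 mm high; origin at the centre of its underside.

How it is judged:
On the way:
1. the tray with the housing is being drawn by a finger pressing on the inner half of its lip, and is more than 30 mm out (((y of housing in the frame of slide_rack above 0.037 m and value of joint left_tray above 0.03 m and contact force between the fingers and left_tray_c0 above 0.5 N) or (y of housing in the frame of slide_rack below -0.037 m and value of joint right_tray above 0.03 m and contact force between the fingers and right_tray_c0 above 0.5 N))), for 0.2 s.
At the end, for the whole second after the job is handed in: The tray with the housing is out to within 6 mm of its stop (joint over 0.114), the middle tray and the bushing's tray are home to within 6 mm (joints under 0.006), housing and bushing stand upright (within 0.15 rad) on the floor of their own trays' pockets, and all is at rest (((y of housing in the frame of slide_rack above 0.037 m and value of joint left_tray above 0.114 m and value of joint right_tray below 0.006 m and x of housing in the frame of left_lip between 0.062 and 0.12 m and x of bushing in the frame of right_lip between 0.062 and 0.12 m) or (y of housing in the frame of slide_rack below -0.037 m and value of joint right_tray above 0.114 m and value of joint left_tray below 0.006 m and x of housing in the frame of right_lip between 0.062 and 0.12 m and x of bushing in the frame of left_lip between 0.062 and 0.12 m)) and value of joint middle_tray below 0.006 m and z of housing in the frame of slide_rack between 0.008 and 0.016 m and angle between each of housing, bushing's own z axis and vertical below 0.15 rad and z of bushing in the frame of slide_rack between 0.008 and 0.016 m and linear speed of housing below 0.02 m/s and velocity of joint left_tray between -0.01 and 0.01 m/s and velocity of joint middle_tray between -0.01 and 0.01 m/s and velocity of joint right_tray between -0.01 and 0.01 m/s); the robot touches nothing.
It fails at once if the bushing's tray is drawn out more than 20 mm ((y of housing in the frame of slide_rack above 0.037 m and value of joint right_tray above 0.02 m) or (y of housing in the frame of slide_rack below -0.037 m and value of joint left_tray above 0.02 m)).
It fails at once if a lip is gripped (the fingers press on its inner and outer half at once, over 3 N each) ((contact force between the fingers and left_tray_c0 above 3 N and contact force between the fingers and left_tray_c1 above 3 N) or (contact force between the fingers and middle_tray_c0 above 3 N and contact force between the fingers and middle_tray_c1 above 3 N) or (contact force between the fingers and right_tray_c0 above 3 N and contact force between the fingers and right_tray_c1 above 3 N)).
It fails at once if the hand touches the housing or the bushing (over 1 N) (contact force between any of the fingers, the arm and housing above 1 N or contact force between any of the fingers, the arm and bushing above 1 N).
It fails at once if the housing or the bushing is lifted or tipped (z of any of housing, bushing in the frame of slide_rack above 0.03 m or angle between any of housing, bushing's own z axis and vertical above 0.5 rad).
It fails at once if the oil bottle or the grease tin is moved more than 20 mm (distance of any of oil_bottle, grease_tin from where it was at the start of the episode above 0.02 m).
It also fails if it takes over 45 s, if anything falls off the work surface, if the arm or the gripper's body presses on something with over 40 N, if the wrist force passes 120 N, or if a joint passes its speed limit or range.

## Working session

There is one attempt and no reset: what is moved stays moved. The work goes in short steps, Python scripts to look and compute and a shell command to move; the robot and the scene stay as the last step left them, time stands still between calls to the robot, and variables do not carry over. Pictures are saved under pics/ and viewed, at most 10 in all, crops included, and the job is handed in when it is done.

```bash
mkdir -p pics; ls; python3 - <<'E'
from station import bot, eyes, ticket, sensors
import cv2,numpy as np
for n in("scene","top"):
    cv2.imwrite(f"pics/{n}0.png",eyes.read_camera(n)); c=eyes.camera_info(n); print(n,{k:(np.round(v,4).tolist() if k=="view" else v) for k,v in c.items()})
o=sensors.get_obs(); print({k:np.round(v,3).tolist() for k,v in o.items()})
E
```

```text
nudge.py
pics
station.py
scene {'vertical_fov': 50.581843294809005, 'cx': 281.64666719572983, 'cy': 210.028481004268, 'view': [[0.6682, -0.7439, -0.0106, -0.4382], [0.4378, 0.3816, 0.8141, -0.2942], [-0.6015, -0.5486, 0.5807, -0.6891], [0.0, 0.0, 0.0, 1.0]]}
top {'vertical_fov': 54.221267101343486, 'cx': 289.50280224911586, 'cy': 208.09690865656302, 'view': [[-0.0188, -0.9996, 0.0207, -0.0709], [0.9976, -0.0174, 0.0675, -0.5476], [-0.0671, 0.0219, 0.9975, -0.966], [0.0, 0.0, 0.0, 1.0]]}
{'t': 0.1, 'q': [-1.231, 0.478, 0.022, 1.556, -0.011, 1.109, -0.083], 'joint_vel': [-0.001, -0.002, 0.001, -0.003, -0.001, -0.0, 0.0], 'joint_torque': [0.004, -59.776, 1.614, -28.195, 0.013, 0.005, 0.0], 'eef_pos': [0.292, 0.608, 0.192], 'tool_rot': [-0.0, 0.222, 0.975, -0.001], 'contact_force': [0.365, 0.762, -0.188], 'torque': [0.022, 0.014, 0.046], 'grasp_force': 0.0, 'gripper_width': 1.001}
```

View pics/scene0.png

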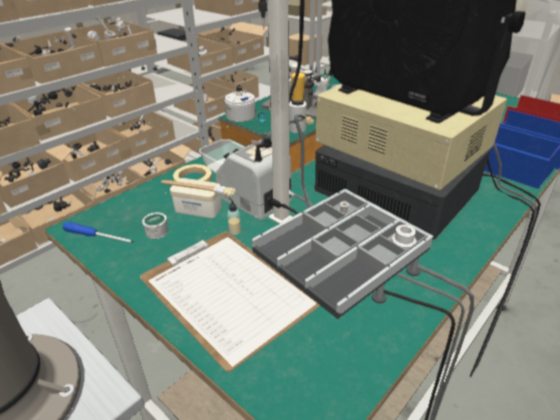

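View pics/top0.png

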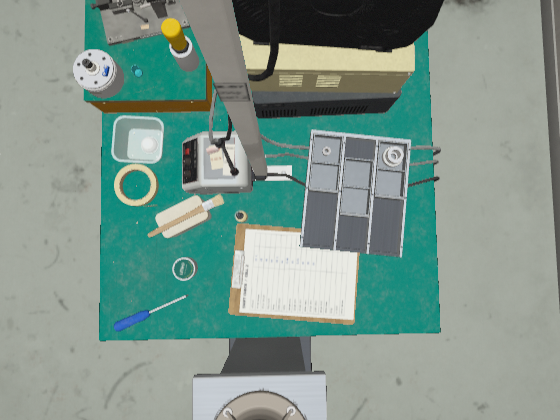

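The top view shows the housing in the right tray, at about (394,155). The bushing is in the left tray at (327,151). The middle tray stands out, with its lip near (352,216). There is a post at about (255,175), and the bottle is at (240,216). Next I'll look at enlarged crops.

```bash
python3 - <<'E'
import cv2,numpy as np
a=cv2.imread("pics/top0.png")[120:265,290:420]; b=cv2.imread("pics/scene0.png")[180:315,245:440]
cv2.imwrite("pics/topc.png",cv2.resize(a,None,fx=4,fy=4,interpolation=cv2.INTER_CUBIC))
cv2.imwrite("pics/scenec.png",cv2.resize(b,None,fx=4,fy=4,interpolation=cv2.INTER_CUBIC))
E
```

```text
(no output)
```

View pics/topc.png

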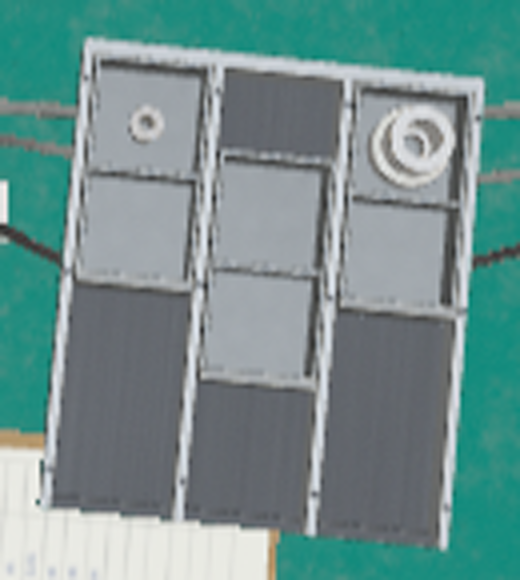

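View pics/scenec.png

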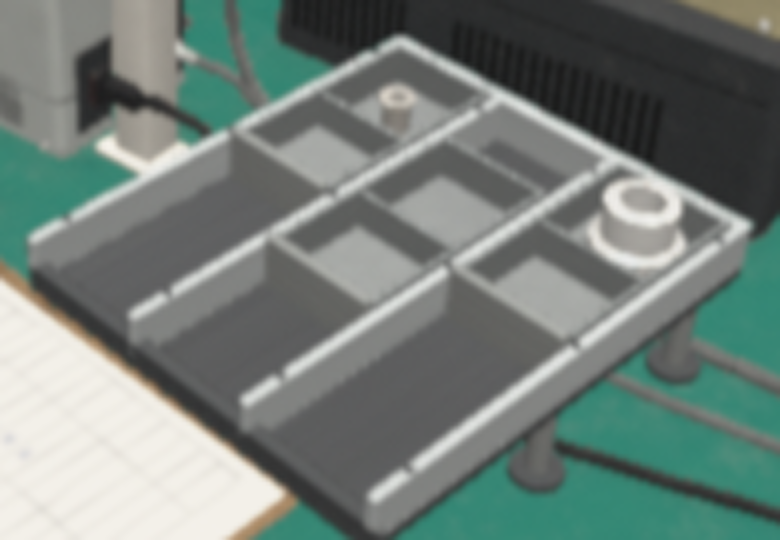

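The crops show the rack corners clearly:
- **Back corners:** top crop (87,40) and (484,78), scene crop (400,38) and (748,226).
- **Front fence ends:** top crop (44,508) and (446,549).
- **Lips, top crop:** left (75,280)-(188,291), middle (198,378)-(313,388), right (338,305)-(457,314).

Now I'll triangulate these points.

```bash
cat > h.py <<'E'
import cv2,numpy as np
from station import bot, eyes, ticket, sensors
OFF={"top":(290,120),"scene":(245,180)}
def PK(n):
    c=eyes.camera_info(n); f=210/np.tan(np.radians(c["vertical_fov"]/2)); V=np.diag([1,-1,-1])@np.array(c["view"])[:3]
    return np.array([[f,0,c["cx"]],[0,f,c["cy"]],[0,0,1]]),V
def px(n,p): return (np.array(p,float)+.5)/4-.5+OFF[n]
def tri(a,b):
    (K,V),(L,W)=PK("top"),PK("scene")
    X=cv2.triangulatePoints(K@V,L@W,px("top",a).reshape(2,1),px("scene",b).reshape(2,1))[:,0]; return X[:3]/X[3]
def plane(n,uv,z):
    K,V=PK(n); d=V[:,:3].T@np.linalg.inv(K)@[*uv,1]; o=-V[:,:3].T@V[:,3]; return o+d*(z-o[2])/d[2]
E
python3 - <<'E'
from h import *
np.set_printoptions(precision=4,suppress=True)
P=dict(BL=((87,40),(400,38)),BR=((484,78),(748,226)),FL=((44,508),(32,240)),FR=((446,549),(368,495)),
 Llip=((131,285),(283,162)),Mlip=((256,383),(322,270)),Rlip=((398,310),(512,304)))
for k,(a,b) in P.items(): print(k,tri(a,b),plane("top",px("top",a),.1 if"lip"in k else .094),plane("scene",px("scene",b),.1 if"lip"in k else .094))
print("bottle base", plane("scene",(234,232),0),"tin",plane("scene",(155,232),0),plane("top",(185,269),.036))
E
```

```text
BL [ 0.7182 -0.1328  0.0946] [ 0.7173 -0.1318  0.094 ] [ 0.7201 -0.133   0.094 ]
BR [ 0.6927 -0.356   0.094 ] [ 0.6925 -0.3558  0.094 ] [ 0.693  -0.3562  0.094 ]
FL [ 0.4568 -0.1033  0.0943] [ 0.4556 -0.1021  0.094 ] [ 0.4581 -0.104   0.094 ]
FR [ 0.4291 -0.3233  0.0983] [ 0.4287 -0.3243  0.094 ] [ 0.4326 -0.3212  0.094 ]
Llip [ 0.5808 -0.1558  0.0965] [ 0.5777 -0.1526  0.1   ] [ 0.5798 -0.1606  0.1   ]
Mlip [ 0.5248 -0.2234  0.0988] [ 0.5222 -0.2204  0.1   ] [ 0.5262 -0.2261  0.1   ]
Rlip [ 0.5631 -0.303   0.0987] [ 0.5613 -0.3007  0.1   ] [ 0.5638 -0.305   0.1   ]
bottle base [0.5278 0.0328 0.    ] tin [0.4074 0.1706 0.    ] [0.4074 0.1652 0.036 ]
```

The heights agree with the text: 94 mm for the walls and fences, 97–99 mm for the lips. The rack's centre is about (0.574,-0.229) at a yaw of -0.113 rad, and the middle tray is about 48 mm out. I'll align the tool with the rack, shut the fingers and travel in front of the bottle.

```bash
echo '{"moves":[[0,0,0,-0.112,0],[0,0,0,-0.112,0],[0,0,0,-0.111,0],[-0.015,-0.042,0,0,0],[-0.015,-0.042,0,0,0],[-0.015,-0.042,0,0,0],[-0.015,-0.042,0,0,0],[-0.015,-0.042,0,0,0],[-0.015,-0.042,0,0,0],[-0.015,-0.042,0,0,0],[-0.015,-0.042,0,0,0],[-0.015,-0.042,0,0,0],[-0.015,-0.042,0,0,0],[-0.015,-0.042,0,0,0],[-0.015,-0.042,0,0,0],[-0.015,-0.042,0,0,0],[-0.015,-0.042,0,0,0]]}' | python3 nudge.py
cat >> h.py <<'E'
def where():
    o=sensors.get_obs(); c=np.array([.574,-.229]); a=-.113
    R=np.array([[np.cos(a),np.sin(a)],[-np.sin(a),np.cos(a)]])
    q=o["tool_rot"]; print("rack xy mm",np.round(R@(np.array(o["eef_pos"])[:2]-c)*1000,1),"z",round(o["eef_pos"][2],4),"toolx angle",round(2*np.arctan2(q[2],q[1]),3),"F",np.round(o["contact_force"],1),"t",o["t"])
E
python3 -c "from h import *;where()"
```

```text
t: 1.8
eef_pos: [0.4346, -0.0013, 0.1926]
tool_rot: [0.0, 0.056, 0.998, 0.0]
contact_force: [1.2, -0.0, 0.5]
gripper_width: 0.004
grasp_force: 0.0
rack xy mm [-164.2  210.6] z 0.1926 toolx angle 3.029 F [ 1.2 -0.   0.5] t 1.8
```

```bash
echo '{"moves":[[-0.013,-0.035,0,0,0],[-0.013,-0.035,0,0,0],[-0.013,-0.035,0,0,0],[-0.013,-0.035,0,0,0],[-0.013,-0.035,0,0,0],[-0.013,-0.035,0,0,0],[0,0,0.027,0,0],[0,0,0.027,0,0],[0,0,0.027,0,0],[0,0,0.027,0,0],[0,0,0,0,0]]}' | python3 nudge.py
python3 - <<'E'
from h import *
where(); cv2.imwrite("pics/m1.png",np.vstack([eyes.read_camera("scene")[120:320,200:480],eyes.read_camera("top")[100:300,240:520]]))
E
```

```text
t: 2.9
eef_pos: [0.4857, -0.2157, 0.0814]
tool_rot: [-0.003, 0.056, 0.998, 0.001]
contact_force: [-0.9, 0.5, 0.2]
gripper_width: -0.002
grasp_force: 0.0
rack xy mm [-89.3   3.2] z 0.0814 toolx angle 3.029 F [-0.9  0.5  0.2] t 2.9
```

View pics/m1.png

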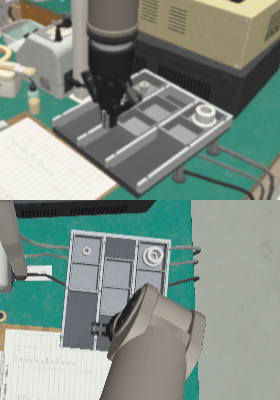

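The scene crop shows the shut fingers in the middle lane, in front of the lip, around (108,118). I'll push the tray in now.

```bash
echo '{"moves":[[-0.009,0,0,0,0],[-0.009,0,0,0,0],[-0.009,0,0,0,0],[-0.009,0,0,0,0],[-0.009,0,0,0,0],[-0.009,0,0,0,0],[-0.009,0,0,0,0],[-0.003,0,0,0,0],[-0.002,0,0,0,0],[0,0,0,0,0]]}' | python3 nudge.py && python3 -c "from h import *;where()"
```

```text
t: 4.0
eef_pos: [0.5561, -0.2246, 0.0845]
tool_rot: [-0.0, 0.056, 0.998, 0.0]
contact_force: [-1.0, 0.4, 0.2]
gripper_width: -0.0
grasp_force: 0.0
rack xy mm [-18.3   2.4] z 0.0845 toolx angle 3.029 F [-1.   0.4  0.2] t 4.0
```

```bash
echo '{"moves":[[-0.001,0,0,0,0],[-0.001,0,0,0,0],[-0.001,0,0,0,0],[0,0,0,0,0]]}' | python3 nudge.py && python3 -c "from h import *;where()";  echo '{"moves":[[-0.001,0,0,0,0],[-0.001,0,0,0,0],[-0.001,0,0,0,0],[0,0,0,0,0]]}' | python3 nudge.py && python3 -c "from h import *;where()"
```

```text
t: 4.4
eef_pos: [0.5592, -0.2249, 0.0846]
tool_rot: [0.0, 0.056, 0.998, 0.0]
contact_force: [0.6, 0.2, 0.6]
gripper_width: -0.002
grasp_force: 0.0
rack xy mm [-15.1   2.4] z 0.0846 toolx angle 3.029 F [0.6 0.2 0.6] t 4.4
t: 4.8
eef_pos: [0.5623, -0.2252, 0.0846]
tool_rot: [0.0, 0.056, 0.998, -0.0]
contact_force: [0.6, -0.9, 0.5]
gripper_width: -0.004
grasp_force: 0.0
rack xy mm [-12.    2.5] z 0.0846 toolx angle 3.029 F [ 0.6 -0.9  0.5] t 4.8
```

```bash
echo '{"moves":[[-0.001,0,0,0,0],[-0.001,0,0,0,0],[0,0,0,0,0]]}' | python3 nudge.py && python3 -c "from h import *;where()";  python3 - <<'E'
from h import *
cv2.imwrite("pics/m2.png",np.hstack([cv2.resize(eyes.read_camera(n)[s],(390,560),interpolation=cv2.INTER_CUBIC) for n,s in(("scene",np.s_[170:310,290:388]),("top",np.s_[120:260,300:398]))]))
E
```

```text
t: 5.1
eef_pos: [0.5643, -0.2254, 0.0846]
tool_rot: [0.0, 0.056, 0.998, 0.0]
contact_force: [0.7, 0.3, -1.0]
gripper_width: -0.002
grasp_force: 0.0
rack xy mm [-10.1   2.5] z 0.0846 toolx angle 3.029 F [ 0.7  0.3 -1. ] t 5.1
```

View pics/m2.png

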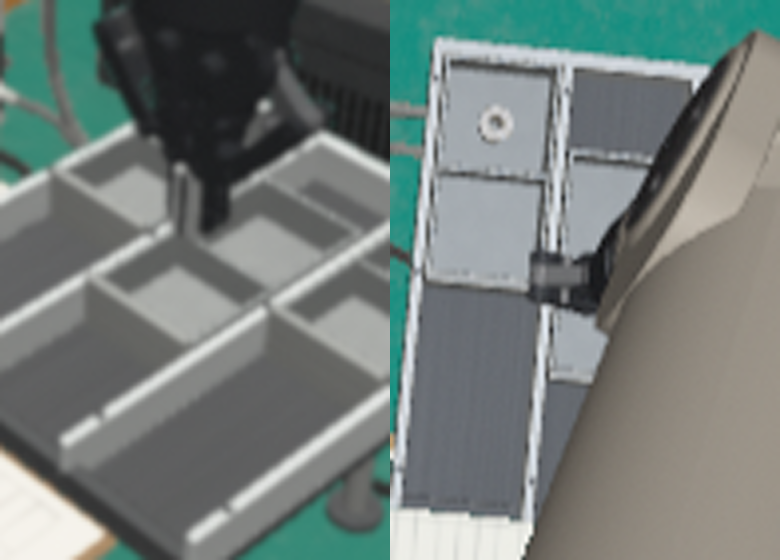

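The tray has not moved: its lip is still at the same place, and the fingers stand higher than they should. I'll check where the reported TCP projects.

```bash
python3 - <<'E'
from h import *
o=sensors.get_obs(); p=np.array(o["eef_pos"])
for n,f in(("scene",lambda u:((u[0]-290)*390/98,(u[1]-170)*4)),("top",lambda u:((u[0]-300)*390/98,(u[1]-120)*4))):
    K,V=PK(n)
    for dz in(0,.02,.04): 
        h=K@(V[:,:3]@(p+[0,0,dz])+V[:,3]); print(n,dz,np.round(f(h[:2]/h[2])))
print(tri((258,383),(322,270)))
E
```

```text
scene 0 [185. 294.]
scene 0.02 [188. 262.]
scene 0.04 [190. 228.]
top 0 [215. 308.]
top 0.02 [222. 305.]
top 0.04 [228. 301.]
[ 0.52443813 -0.22403871  0.09942829]
```

```bash
python3 - <<'E'
from h import *
im=eyes.read_camera("scene")[150:275,290:390]
cv2.imwrite("pics/m3.png",cv2.convertScaleAbs(cv2.resize(im,None,fx=4.8,fy=4.8,interpolation=cv2.INTER_CUBIC),alpha=1.6,beta=20))
o=sensors.get_obs();p=np.array(o["eef_pos"]);K,V=PK("scene")
ex=np.array([.9936,-.1128,0]);ey=np.array([.1128,.9936,0])
for d in([0,0,0],[0,0,.03],[0,0,.054+.019],ey*.0145,-ey*.0145,-ex*.011):
    h=K@(V[:,:3]@(p+d)+V[:,3]);h=h/h[2];print(np.round(d,3),np.round((h[:2]-[290,150])*4.8))
E
```

```text
[0 0 0] [223. 449.]
[0.   0.   0.03] [228. 390.]
[0.    0.    0.073] [235. 301.]
[0.002 0.014 0.   ] [197. 432.]
[-0.002 -0.014 -0.   ] [250. 466.]
[-0.011  0.001 -0.   ] [204. 461.]
```

View pics/m3.png

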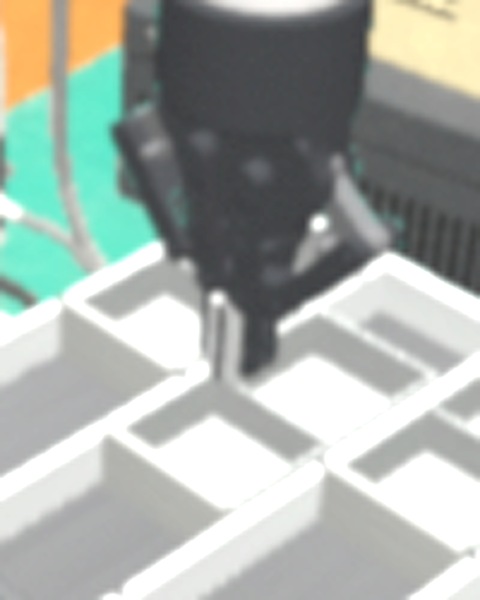

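The fingertips show about 35 mm above the reported TCP, so they passed over the lip. I'll back out and then feel for the deck in front of the lip in small steps.

```bash
echo '{"moves":[[0,0,-0.03,0,0],[0.02,0,0,0,0],[0.02,0,0,0,0],[0.02,0,0,0,0],[0.02,0,0,0,0],[0,-0.002,0.02,0,0],[0,0,0.01,0,0],[0,0,0,0,0]]}' | python3 nudge.py >/dev/null; python3 -c "from h import *;where()"
for i in 1; do echo '{"moves":[[0,0,0.004,0,0],[0,0,0.004,0,0],[0,0,0,0,0]]}' | python3 nudge.py >/dev/null; python3 -c "from h import *;where()"; echo '{"moves":[[0,0,0.004,0,0],[0,0,0,0,0]]}' | python3 nudge.py >/dev/null; python3 -c "from h import *;where()"; echo '{"moves":[[0,0,0.004,0,0],[0,0,0,0,0]]}' | python3 nudge.py >/dev/null; python3 -c "from h import *;where()"; done
python3 - <<'E'
from h import *
im=eyes.read_camera("scene")[150:275,265:365]
cv2.imwrite("pics/m4.png",cv2.convertScaleAbs(cv2.resize(im,None,fx=4.8,fy=4.8,interpolation=cv2.INTER_CUBIC),alpha=1.6,beta=20))
o=sensors.get_obs();p=np.array(o["eef_pos"]);K,V=PK("scene")
for d in([0,0,0],[0,0,.03]):
    h=K@(V[:,:3]@(p+d)+V[:,3]);h=h/h[2];print(d,np.round((h[:2]-[265,150])*4.8))
E
```

```text
rack xy mm [-91.1   0.8] z 0.0834 toolx angle 3.029 F [-0.1 -0.2 -0.7] t 6.05
rack xy mm [-90.2   0.5] z 0.0763 toolx angle 3.029 F [-0.4 -0.8  0.2] t 6.35
rack xy mm [-90.4   0.5] z 0.0723 toolx angle 3.029 F [-1.2 -0.4 -0.3] t 6.55
rack xy mm [-90.5   0.5] z 0.0682 toolx angle 3.029 F [ 0.2 -0.2 -0.2] t 6.75
[0, 0, 0] [202. 574.]
[0, 0, 0.03] [204. 515.]
```

View pics/m4.png

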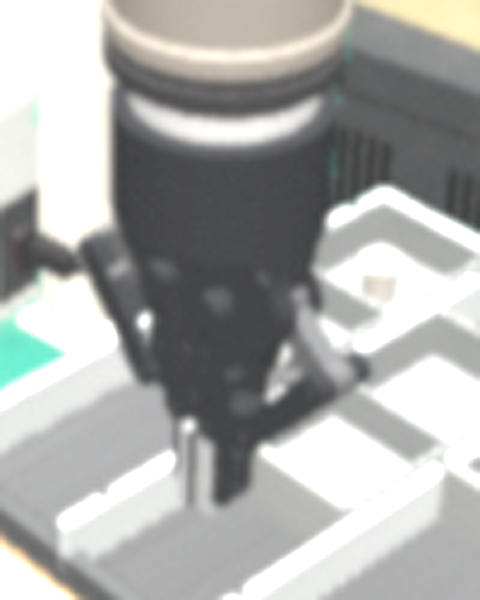

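The fingertips show at about (212,505), while the reported TCP projects to (202,574). So the real tips are about 34 mm above the reported TCP, and the contact-free descent agrees with that. I'll go lower in steps.

```bash
echo '{"moves":[[0,0,0.005,0,0],[0,0,0.005,0,0],[0,0,0.005,0,0],[0,0,0,0,0]]}' | python3 nudge.py >/dev/null; python3 -c "from h import *;where()"; for i in 1; do echo '{"moves":[[0,0,0.005,0,0],[0,0,0,0,0]]}' | python3 nudge.py >/dev/null; python3 -c "from h import *;where()"; echo '{"moves":[[0,0,0.004,0,0],[0,0,0,0,0]]}' | python3 nudge.py >/dev/null; python3 -c "from h import *;where()"; done
```

```text
rack xy mm [-90.9   0.6] z 0.0527 toolx angle 3.029 F [-0.9 -0.5 -0.2] t 7.2
rack xy mm [-90.6   0.5] z 0.048 toolx angle 3.029 F [-0.1 -0.1 -0.2] t 7.4
rack xy mm [-90.5   0.5] z 0.0442 toolx angle 3.029 F [-0.3 -0.2  0.1] t 7.6
```

```bash
echo '{"moves":[[0,0,0.003,0,0],[0,0,0,0,0]]}' | python3 nudge.py >/dev/null; python3 -c "from h import *;where()"; echo '{"moves":[[0,0,0.003,0,0],[0,0,0,0,0]]}' | python3 nudge.py >/dev/null; python3 -c "from h import *;where()"; echo '{"moves":[[0,0,0.002,0,0],[0,0,0,0,0]]}' | python3 nudge.py >/dev/null; python3 -c "from h import *;where()"
```

```text
rack xy mm [-90.4   0.5] z 0.0413 toolx angle 3.029 F [ 0.2 -0.4 -0.5] t 7.8
rack xy mm [-90.4   0.5] z 0.0383 toolx angle 3.029 F [-1.1  0.2  0.9] t 8.0
rack xy mm [-90.4   0.5] z 0.0364 toolx angle 3.029 F [-0.7  0.4 -0.5] t 8.2
```

```bash
echo '{"moves":[[0,0,-0.009,0,0],[-0.007,0,0,0,0],[-0.007,0,0,0,0],[-0.007,0,0,0,0],[-0.007,0,0,0,0],[-0.007,0,0,0,0],[-0.007,0,0,0,0]]}' | python3 nudge.py ; python3 -c "from h import *;where()"; echo '{"moves":[[-0.007,0,0,0,0],[-0.007,0,0,0,0],[-0.007,0,0,0,0],[-0.002,0,0,0,0]]}' | python3 nudge.py ; python3 -c "from h import *;where()"
```

```text
t: 8.9
eef_pos: [0.526, -0.2231, 0.0453]
tool_rot: [-0.001, 0.056, 0.998, 0.0]
contact_force: [-2.3, 1.1, 0.7]
gripper_width: -0.002
grasp_force: 1.2
rack xy mm [-48.4   0.5] z 0.0453 toolx angle 3.029 F [-2.3  1.1  0.7] t 8.9
t: 9.3
eef_pos: [0.5498, -0.2258, 0.0454]
tool_rot: [0.0, 0.056, 0.998, -0.0]
contact_force: [-2.0, 0.1, -0.9]
gripper_width: -0.004
grasp_force: 1.0
rack xy mm [-24.4   0.4] z 0.0454 toolx angle 3.029 F [-2.   0.1 -0.9] t 9.3
```

Force is now about -2 N, so the tray is being pushed. I'll go on until it meets the back stop.

```bash
S='from h import *;where()'; echo '{"moves":[[-0.003,0,0,0,0],[-0.002,0,0,0,0],[-0.002,0,0,0,0],[0,0,0,0,0]]}' | python3 nudge.py>/dev/null ; python3 -c "$S"; echo '{"moves":[[-0.001,0,0,0,0],[-0.001,0,0,0,0]]}' | python3 nudge.py >/dev/null; python3 -c "$S"; echo '{"moves":[[-0.001,0,0,0,0],[-0.001,0,0,0,0]]}' | python3 nudge.py >/dev/null; python3 -c "$S"
```

```text
rack xy mm [-18.    0.5] z 0.0456 toolx angle 3.029 F [-1.3 -0.7 -1.3] t 9.7
rack xy mm [-16.3   0.5] z 0.0456 toolx angle 3.029 F [-1.8  0.8 -0.7] t 9.9
rack xy mm [-15.5   0.5] z 0.0455 toolx angle 3.029 F [-8.1  1.4  4.1] t 10.1
```

The force jumped to -8 N with the TCP at rack x -15.5, which matches the lip's home position, so the middle tray is home. Next I back off, lift, and go over the right tray's finger well at rack (28,-74).

```bash
S='from h import *;where()'; echo '{"moves":[[0.008,0,0,0,0],[0.008,0,0,0,0],[0,0,-0.03,0,0],[0,0,-0.03,0,0],[0,0,-0.03,0,0],[-0.015,-0.018,0,0,0],[-0.015,-0.019,0,0,0],[-0.015,-0.019,0,0,0],[-0.015,-0.018,0,0,0],[0,0,0,0,0]]}' | python3 nudge.py>/dev/null ; python3 -c "$S"; python3 - <<'E'
from h import *
cv2.imwrite("pics/m5.png",np.hstack([cv2.resize(eyes.read_camera(n)[s],(390,520),interpolation=cv2.INTER_CUBIC) for n,s in(("scene",np.s_[130:310,300:435]),("top",np.s_[120:260,300:405]))]))
E
```

```text
rack xy mm [ 30.9 -76.8] z 0.136 toolx angle 3.026 F [ 0.1  0.3 -0.1] t 11.1
```

View pics/m5.png

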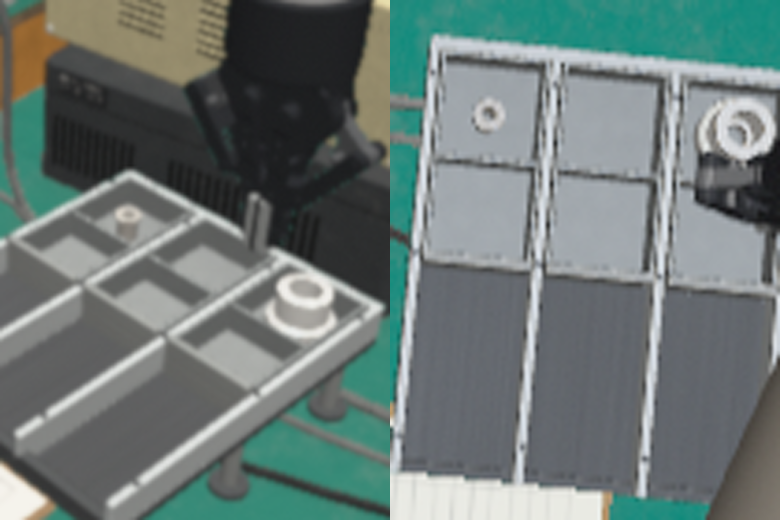

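The left crop and the top view show the middle tray home, level with the others. The fingers are above the right tray, with the housing standing behind them. I'll correct a little and go down into the well.

```bash
S='from h import *;where()'; echo '{"moves":[[0.005,0.003,0.02,0,0],[0,0,0.025,0,0],[0,0,0.02,0,0],[0,0,0,0,0]]}' | python3 nudge.py>/dev/null ; python3 -c "$S"; echo '{"moves":[[0,0,0.008,0,0],[0,0,0.008,0,0],[0,0,0,0,0]]}' | python3 nudge.py>/dev/null ; python3 -c "$S";echo '{"moves":[[0,0,0.004,0,0],[0,0,0.003,0,0],[0,0,0,0,0]]}' | python3 nudge.py>/dev/null ; python3 -c "$S"
```

```text
rack xy mm [ 22.3 -68.2] z 0.0679 toolx angle 3.03 F [ 0.2  0.4 -0.4] t 11.6
rack xy mm [ 24.5 -70.2] z 0.0541 toolx angle 3.029 F [ 0.3 -0.2 -0.1] t 11.9
rack xy mm [ 24.6 -70.5] z 0.0473 toolx angle 3.029 F [ 0.1 -0.4  0.4] t 12.2
```

```bash
S='from h import *;where()'; echo '{"moves":[[0.004,0,0,0,0],[0.004,0,0,0,0],[0.003,-0.002,0,0,0],[0.002,-0.001,0,0,0],[0.003,0,0,0,0],[0.004,0,0,0,0],[0.005,0,0,0,0]]}' | python3 nudge.py>/dev/null ; python3 -c "$S"; echo '{"moves":[[0.005,0,0,0,0],[0.005,0,0,0,0],[0.005,0,0,0,0],[0.005,0,0,0,0],[0.005,0,0,0,0],[0.005,0,0,0,0],[0.005,0,0,0,0],[0.005,0,0,0,0],[0.005,0,0,0,0],[0.005,0,0,0,0],[0.005,0,0,0,0],[0.005,0,0,0,0]]}' | python3 nudge.py>/dev/null ; python3 -c "$S"
```

```text
rack xy mm [  0.1 -73.7] z 0.0479 toolx angle 3.029 F [ 2.4 -0.8  0.3] t 12.9
rack xy mm [-60.6 -73.4] z 0.0476 toolx angle 3.029 F [2.9 1.  0.6] t 14.1
```

The force stays at 2–3 N, so the tray is coming along. About 48 mm remain.

```bash
S='from h import *;where()'; echo '{"moves":[[0.005,0,0,0,0],[0.005,0,0,0,0],[0.005,0,0,0,0],[0.005,0,0,0,0],[0.005,0,0,0,0],[0.005,0,0,0,0],[0.005,0,0,0,0],[0.004,0,0,0,0],[0.003,0,0,0,0],[0.002,0,0,0,0],[0.001,0,0,0,0]]}' | python3 nudge.py>/dev/null ; python3 -c "$S"; echo '{"moves":[[0.001,0,0,0,0],[0.001,0,0,0,0]]}' | python3 nudge.py>/dev/null ; python3 -c "$S"; echo '{"moves":[[0.001,0,0,0,0],[0.001,0,0,0,0]]}' | python3 nudge.py>/dev/null ; python3 -c "$S"
```

```text
rack xy mm [-105.5  -73.6] z 0.0475 toolx angle 3.029 F [ 1.8  1.6 -0.8] t 15.2
rack xy mm [-107.3  -73.6] z 0.0475 toolx angle 3.029 F [ 3.2  1.3 -1.1] t 15.4
rack xy mm [-107.8  -73.7] z 0.0477 toolx angle 3.029 F [ 7.5  0.  -5.2] t 15.6
```

The force has risen to 7.5 N at x -107.8, so the tray is at its front stop. I'll back off in the well, lift and check.

```bash
S='from h import *;where()'; echo '{"moves":[[-0.005,0,0,0,0],[-0.005,0,0,0,0],[-0.002,0,0,0,0],[0,0,-0.015,0,0],[0,0,-0.03,0,0],[0,0,-0.04,0,0],[0,0,-0.04,0,0],[0.015,0.04,-0.01,0,0],[0.015,0.04,0,0,0],[0.015,0.04,0,0,0],[0.01,0.04,0,0,0],[0.01,0.04,0,0,0],[0,0.04,0,0,0],[0,0,0,0,0],[0,0,0,0,0]]}' | python3 nudge.py>/dev/null ; python3 -c "$S"; python3 - <<'E'
from h import *
cv2.imwrite("pics/m6.png",np.hstack([cv2.resize(eyes.read_camera(n)[s],(400,560),interpolation=cv2.INTER_CUBIC) for n,s in(("scene",np.s_[120:330,250:440]),("top",np.s_[115:265,290:420]))]))
E
```

```text
rack xy mm [-162.3  166.6] z 0.1833 toolx angle 3.031 F [-0.4 -0.2 -1.1] t 17.1
```

View pics/m6.png

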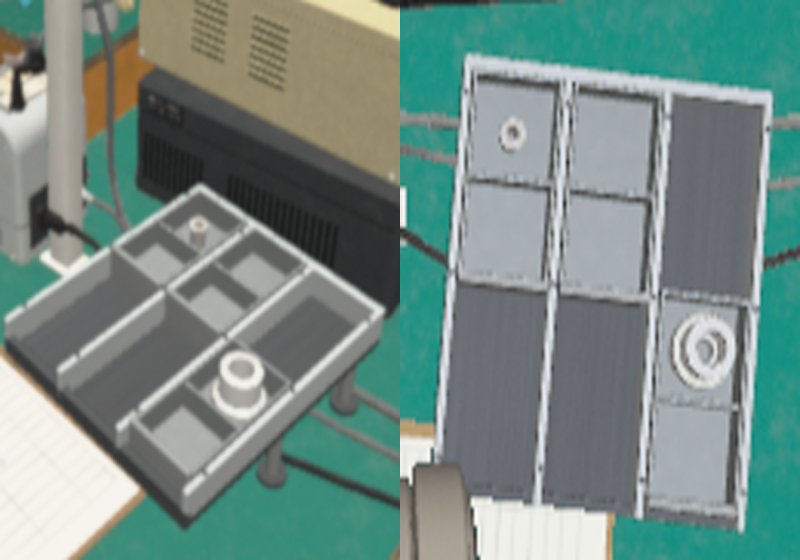

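The pictures show the right tray out at its front stop with the housing upright, at about (705,350). The middle and left trays are home, the bushing stands at (512,135), and the robot is clear of everything.

```bash
python3 -c "from station import bot, eyes, ticket, sensors;print(ticket.hand_in())"
```

```text
the job is handed in; nothing more can be done
None
```

I handed the job in at about 17 s: the housing's (right) tray is drawn out to its front stop and the middle tray pushed home, with the bushing's (left) tray still shut, both parts standing and the hand clear; no verdict was returned.

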